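Clear the gearbox and hover its cover above it

ROBOT

A 6-joint arm with a two-finger parallel gripper is mounted at the origin on the work surface. World frame = base frame: x ahead of the robot, y to its left, z up, the work surface at z = 0. Lengths are in m, angles in rad, forces in N, time in s.
With the tool pointing down it reaches from about 0.275 to 0.825 m from the base axis. Payload 4.9 kg.
Tool frame: the origin (TCP) lies midway between the tips of the shut fingers; the grasp point (between the pads) lies 19 mm behind it (bot.grip_depth is the distance from the TCP to the grasp point, in m); y points along the fingers, x is the direction in which the jaws open and shut, and the axes are right-handed (so a half turn about y gives the same grasp; the last joint's range is limited). The gripper opens to 85 mm and grips with 20 to 120 N. Pads are 22 mm wide; open, the fingers measure 114 mm over their backs; the gripper's body (76 mm by 85 mm) begins 54 mm behind the grasp point. The pads swing forward as they close: fully open they stand 13 mm farther back than shut.
Start: joints at [-1.414, 0.326, -0.193, 1.052, 0, 1.437], TCP at [0.158, -0.527, 0.231] pointing down, gripper open.
Joint ranges: [-2.65, 2.65], [-0.97, 1.79], [-1.3, 1.35], [-1.93, 2.1], [-1.47, 1.37], [-3.14, 3.14]. Speed limits (rad/s): [2.57, 2.57, 3.14, 3.14, 3.14, 3.14].

INTERFACE

Orientations are given as a unit quaternion [w, x, y, z].
In Python, from cell import bot gives the robot as it stands. Calls block until the motion is done:
- bot.move_pose(position, orientation): joint-space move of the TCP to a pose.
- bot.move_linear(position, speed=0.15, rotation=None, until_force=None): straight line of the TCP; rotation=None keeps the orientation; speed is the mean speed in m/s. With until_force (N) it stops when the force on the tool has changed by that much, and returns True; else False.
- bot.goto_joints(angles): joint-space move.
- bot.set_gripper(opening, grasp_force=None): opening from 0.0 (shut) to 1.0 (fully open); grasp_force is the grip in N (None keeps the last); returns when the fingers have stopped.
- bot.wait(seconds).
- bot.solve_ik(position, orientation): joint angles nearest the present ones, or None.
- bot.camera(name): name is "side" or "top" or "wrist"; returns the picture (400x640x3 uint8, red, green, blue); there is no depth.
- bot.calibration(name): a dict with "mtx" (3x3 intrinsics, pixels), "extrinsics" (4x4, takes a point from world to camera coordinates); the wrist camera has in their place "hand_eye" (4x4, takes a point from camera to tool coordinates, whose origin is the TCP and whose axes are the tool frame's). Camera axes: x right, y down, z forward; pixel columns grow to the right and rows downward; lengths in m; the calibration is good to about 2 mm. The wrist camera is an equidistant fisheye: a pixel r from the principal point sees the ray r / f radians off the axis. A picture is of the moment at which its call begins: read the wrist's pose just before it. calibration takes no time and is no camera call.
A pose or a line that the arm cannot do raises bot.PlanningError and nothing moves.
- bot.close_job(): hands the job in, once; it reports no verdict.
Trained networks look in the newest picture that a camera, given by its name, has taken for a name from the list of things; names that differ only in an ending like _2 or _b are one class to them, and where a whole thing is asked for, a point or a joint stands for the part that bears it (a point fixed in the world has none). Each returns a list of dicts, best first, with "confidence" (0 to 1); they miss things now and then, are a little off and sometimes report something else, mostly with a low value. They report only what shows in the picture. A call takes as long as a camera call.
- bot.search_frame(camera, thing): "bbox" ([left, top, width, height] in pixels, round what is visible of it).
Readings, each from a call of its own:
- bot.read_clock(): time.
- bot.read_joint_positions(): joint angles.
- bot.read_joint_vel(): joint speeds.
- bot.read_joint_efforts(): joint torques, N m.
- bot.read_position(): TCP position.
- bot.read_tool_rot(): TCP orientation.
- bot.read_ft_force(): force on the tool from outside, world axes, zero at the start.
- bot.read_moment(): the same for the moment, N m.
- bot.read_gripper_width(): opening from 0.0 (shut) to 1.0 (fully open).
Only numpy, scipy, OpenCV 4.12 (cv2) and the standard library are available. Lean on these libraries where they do the work, as an engineer would, in place of code of your own. Each camera call takes 0.05 s, during which the arm holds its last target.

TASK

Take the ratchet handle that was left lying across the open gearbox casing and lay it on the rubber mat. Then pick the cover up by its rib, carry it over the clamped pipe without knocking the pipe or the other things on the bench, and finish still holding it level about a centimetre above the casing's rim, edges lined up with the casing and never touching it, so that a mate can brush sealant on the joint.

Things in the scene. Friction and masses are not known exactly. Their poses are not given: they have to be found in the camera images.
- casing_rim (a point): Centre of the open top of the gearbox casing, on the level of its rim, 60 mm above the bench. The casing is a grey painted metal box bolted to the bench, open at the top, with two steel gears inside (tops of the shafts 20 mm below the rim). Outline of the rim 160 mm (x) by 120 mm (y), walls 10 mm thick, so the mouth is 140 x 100 mm; two low feet (10 mm high) reach 20 mm further out at both x ends. z is up. The cover fits either way round.
- cover_handle (a point): Middle of the grip rib of the bare aluminium cover, 32 mm above the cover's underside. The cover is a flat plate 160 mm (x) by 120 mm (y) by 8 mm thick, lying flat on the bench on the other side of the pipe from the casing; a straight rib 80 mm long (x), 16 mm thick (y) and 40 mm high stands on the middle of its top, rib top 48 mm above the underside. z is up when it lies flat. 0.3 to 0.55 kg, balanced about this point.
- ratchet_center (a point): Middle of the steel ratchet handle, half-way up its grip, 10 mm above its underside. The ratchet is about 180 mm long along x (85 mm to the end of the grip at -x, 95 mm to the end of the round 34 mm head at +x); here in the middle it is 18 mm wide (y) and 20 mm high; the head carries a 10 mm square stub on its top, up to 32 mm. It lies flat, z up, across the casing's rim, roughly along the casing's y. About 0.3 kg.
- ratchet: The same ratchet handle; this point is on its underside in the middle, axes as above.
- cover: The same cover; this point is the centre of its underside, axes as above.
- casing: The same casing; this point is the centre of its underside, on the bench.
- mat: Black rubber mat fixed to the bench, 120 mm (x) by 220 mm (y), 4 mm thick, at the left or right near the robot. Origin at the centre of its underside.
- pipe: Copper pipe, 42 mm in diameter and 260 mm long, clamped in two dark steel V-blocks fixed to the bench between the casing and the cover. Origin on the bench under its middle; the pipe lies along x; its top is 86 mm above the bench; the V-blocks are 60 mm wide (y) and 62 mm high, at x = -90 and +90 mm. Not to be knocked.
- bearing: Bystander: steel bearing ring lying flat, 52 mm in diameter, 16 mm high. Origin under its centre.
- jar: Bystander: jar with a steel cap, 52 mm in diameter, 60 mm high. Origin under its centre.
- hammer: Bystander: hammer lying on the bench at the left, along x. Origin on its underside.
- screwdriver: Bystander: screwdriver lying on the bench at the right, along x. Origin on its underside.
- oil: Bystander: oil bottle, 60 mm in diameter, 150 mm high, at the back. Origin under its centre.
- can: Bystander: can, 64 mm in diameter, 110 mm high, at the back. Origin under its centre.
- tub: Bystander: grey open tub of bolts fixed to the bench, 110 mm (x) by 180 mm (y), 45 mm high, near the robot on the side where the mat is not. Origin under its centre.

How it is judged:
On the way, in this order (a step that is already met when the one before it is completed fails the run):
1. the ratchet lies on the rubber mat, let go and at rest (x of ratchet_center in the frame of mat between -0.065 and 0.065 m and y of ratchet_center in the frame of mat between -0.115 and 0.115 m and height (world z) of ratchet_center below 0.032 m and linear speed of ratchet below 0.03 m/s and contact force between the fingers and ratchet below 0.05 N), for 0.2 s.
2. the cover passes over the pipe, clear of it (height (world z) of cover above 0.084 m and y of cover in the frame of pipe between -0.09 and 0.09 m), for 0.05 s.
At the end, for the whole second after the job is handed in: Cover held still in the fingers, level within 0.08 rad, underside 3 to 22 mm above the rim, not touching the casing, centred within 10 mm, sides within 0.10 rad of the casing's (either way round); ratchet at rest on the mat, its middle over the mat, let go (all of step 1 and horizontal distance between cover_handle and casing_rim below 0.01 m and angle between the x axis of cover and the x axis of casing_rim, either way round below 0.1 rad and angle between cover's own z axis and vertical below 0.08 rad and z of cover in the frame of casing_rim between 0.003 and 0.022 m and contact force between cover and casing below 0.1 N and contact force between the fingers and cover above 1 N and linear speed of cover below 0.02 m/s); the arm keeps its last pose, push and grip.
It fails at once if the cover touches the casing (contact force between cover and casing above 0.5 N).
It fails at once if the pipe is knocked (more than 4 N) (contact force between pipe and anything else above 4 N).
It fails at once if another thing on the bench is moved by more than 25 mm (distance of any of bearing, jar, hammer, screwdriver, oil, can from where it was at the start of the episode above 0.025 m).
It fails at once if the tub of bolts is knocked (more than 10 N) (contact force between tub and anything else above 10 N).
It also fails if it takes over 70 s, if anything falls off the work surface, if the arm or the gripper's body presses on something with over 40 N, if the wrist force passes 120 N, or if a joint passes its speed limit or range.

## Working session

There is one attempt and no reset: what is moved stays moved. The work goes in short steps, each a Python script; the robot and the scene stay as the last script left them, time stands still between calls to the robot, and variables do not carry over. Pictures are saved under pics/ and viewed, and the job is handed in when it is done.

```bash
mkdir -p pics; ls
python3 - <<'E'
from cell import bot
import cv2,numpy as np
np.set_printoptions(precision=4,suppress=True)
for c in ["side","top","wrist"]:
    im=bot.camera(c); cv2.imwrite(f"pics/{c}0.png",im[:,:,::-1])
    print(c,bot.calibration(c))
    if c!="wrist":
        for t in ["casing","cover","cover_handle","ratchet","mat","pipe","bearing","jar","hammer","screwdriver","oil","can","tub"]:
            r=bot.search_frame(c,t)
            print(t,[(np.round(x["bbox"],1).tolist(),round(x["confidence"],2)) for x in r[:2]])
print(bot.read_clock(),bot.read_position(),bot.read_tool_rot(),bot.grip_depth)
E
```

```text
pics
side {'mtx': array([[500.6959,   0.    , 321.1572],
       [  0.    , 500.6959, 196.8027],
       [  0.    ,   0.    ,   1.    ]]), 'extrinsics': array([[-0.8668, -0.4984, -0.0167,  0.5143],
       [-0.233 ,  0.4344, -0.8701,  0.2122],
       [ 0.4409, -0.7502, -0.4927,  1.1464],
       [ 0.    ,  0.    ,  0.    ,  1.    ]])}
casing [([237.1, 175.3, 24.2, 53.5], 0.75), ([220.6, 229.0, 81.4, 68.7], 0.61)]
cover [([325.2, 170.4, 62.1, 24.2], 0.91)]
cover_handle [([324.1, 165.1, 63.8, 32.0], 0.64)]
ratchet [([224.5, 226.6, 57.9, 42.6], 0.75), ([217.9, 229.4, 85.0, 69.6], 0.35)]
mat [([285.4, 281.5, 97.2, 73.5], 0.59)]
pipe [([281.0, 188.5, 91.3, 52.4], 0.8)]
bearing [([377.2, 248.9, 20.4, 18.1], 0.79)]
jar [([398.4, 205.0, 17.3, 28.4], 0.68)]
hammer [([164.7, 292.4, 103.8, 68.7], 0.86)]
screwdriver [([363.5, 155.0, 54.3, 13.0], 0.57)]
oil [([235.5, 173.1, 23.0, 55.6], 0.86), ([219.6, 227.6, 87.0, 69.9], 0.31)]
can []
tub [([405.8, 165.5, 51.9, 43.2], 0.67)]
top {'mtx': array([[479.341 ,   0.    , 309.6926],
       [  0.    , 479.341 , 207.1399],
       [  0.    ,   0.    ,   1.    
[... 604 characters left out ...]
0], 0.43)]
jar [([339.0, 274.2, 17.3, 24.8], 0.55)]
hammer [([131.6, 173.4, 36.7, 94.3], 0.8)]
screwdriver [([481.9, 191.9, 8.4, 53.6], 0.66)]
oil [([268.1, 126.1, 26.9, 29.7], 0.58)]
can [([342.4, 119.1, 25.3, 29.6], 0.78), ([184.4, 186.6, 69.2, 17.6], 0.31)]
tub [([406.4, 261.2, 72.4, 46.4], 0.64)]
wrist {'mtx': array([[309.7069,   0.    , 321.9593],
       [  0.    , 309.7069, 202.4824],
       [  0.    ,   0.    ,   1.    ]]), 'hand_eye': array([[ 1.    ,  0.0005,  0.0003, -0.0005],
       [-0.0001, -0.2796,  0.9601, -0.1425],
       [ 0.0005, -0.9601, -0.2796,  0.0702],
       [ 0.    ,  0.    ,  0.    ,  1.    ]])}
1.45 [ 0.1577 -0.5269  0.2313] [ 0.5672 -0.5671  0.4223 -0.4223] 0.0187
```

View pics/top0.png

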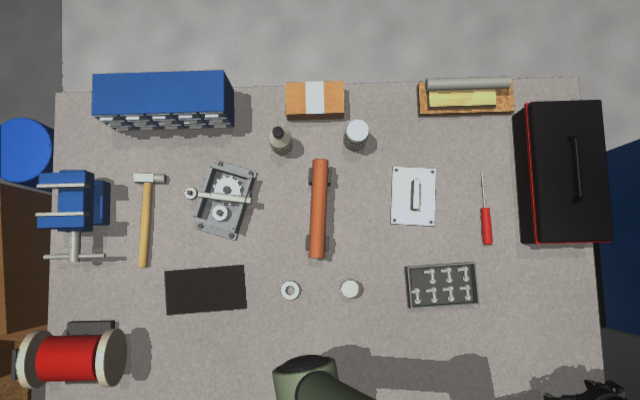

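View pics/side0.png

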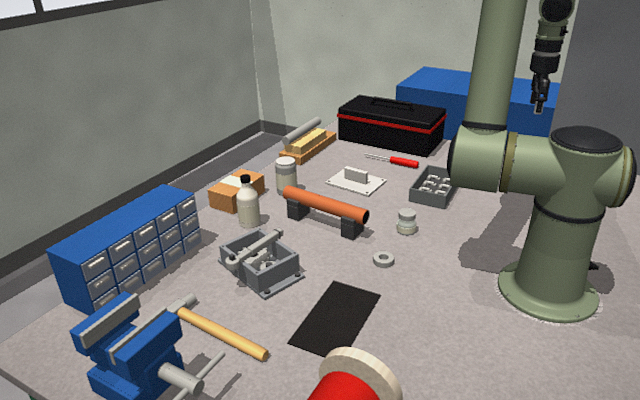

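View pics/wrist0.png

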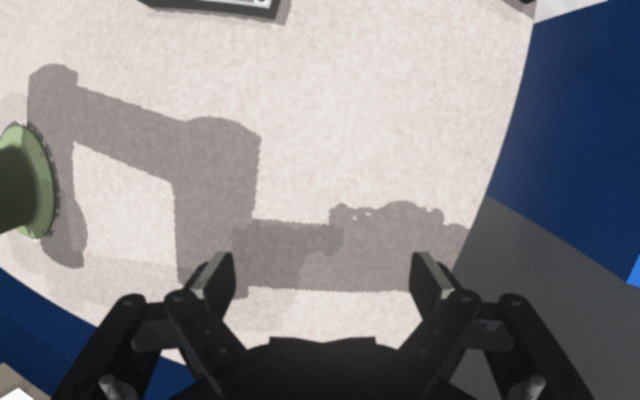

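```bash
cat > h.py <<'E'
from cell import bot
import cv2,numpy as np
from scipy.spatial.transform import Rotation as R
np.set_printoptions(precision=4,suppress=True)
def q2R(q): return R.from_quat(np.roll(q,-1)).as_matrix()
def R2q(M): return np.roll(R.from_matrix(M).as_quat(),1)
def down(yaw):
    """tool y = down; tool x (jaw direction) at world angle yaw"""
    x=np.array([np.cos(yaw),np.sin(yaw),0]);y=np.array([0,0,-1.])
    return R2q(np.stack([x,y,np.cross(x,y)],1))
def ray(cam,uv,pose=None):
    c=bot.calibration(cam);K=c["mtx"];u=np.array(uv,float)
    d=np.array([(u[0]-K[0,2])/K[0,0],(u[1]-K[1,2])/K[1,1]])
    if cam=="wrist":
        r=np.hypot(*d); v=np.array([*(d/max(r,1e-9)*np.sin(r)),np.cos(r)])
        T=np.eye(4);T[:3,:3]=q2R(pose[1]);T[:3,3]=pose[0]
        T=T@c["hand_eye"]
    else:
        v=np.array([d[0],d[1],1]);T=np.linalg.inv(c["extrinsics"])
    return T[:3,3],T[:3,:3]@v
def onz(cam,uv,z,pose=None):
    o,v=ray(cam,uv,pose);return o+v*(z-o[2])/v[2]
def proj(cam,P,pose=None):
    c=bot.calibration(cam);K=c["mtx"]
    if cam=="wrist":
        T=np.eye(4);T[:3,:3]=q2R(pose[1]);T[:3,3]=pose[0]
        E=np.linalg.inv(T@c["hand_eye"])
    else:E=c["extrinsics"]
    p=E[:3,:3]@np.array(P,float)+E[:3,3]
    if cam=="wrist":
        h=np.hypot(p[0],p[1]);th=np.arctan2(h,p[2]);d=p[:2]/max(h,1e-9)*th
    else:d=p[:2]/p[2]
    return K[:2,:2]@d+K[:2,2]
def snap(cam,name):
    pose=(bot.read_position(),bot.read_tool_rot())
    im=bot.camera(cam);cv2.imwrite(f"pics/{name}.png",im[:,:,::-1]);return pose,im
E
python3 - <<'E'
from h import *
im=cv2.imread("pics/top0.png")
a=cv2.resize(im[150:250,170:270],None,fx=6,fy=6,interpolation=cv2.INTER_CUBIC)
cv2.imwrite("pics/z1.png",a)
a=cv2.resize(im[150:250,370:470],None,fx=6,fy=6,interpolation=cv2.INTER_CUBIC)
cv2.imwrite("pics/z2.png",a)
for n,uv,z in [("mat",(206,290),.004),("pipe",(318.5,209),.086),("pipe_t",(320,159),.08),("pipe_b",(317,258),.08),("bear",(290,291),.016),("jar",(349,288),.06),("hamhead",(150,178),.02),("hamend",(143,266),.02),
 ("matTL",(165,271),.004),("matTR",(244,265),.004),("matBR",(246,307),.004),("matBL",(167,314),.004),
 ("oil",(280,147),.01),("can",(357,130),.11),("tub",(442,285),.045),("scr",(485,210),.01)]:
    print(n,onz("top",uv,z))
E
```

```text
mat [0.3733 0.3108 0.004 ]
pipe [ 0.5798 -0.0026  0.086 ]
pipe_t [ 0.713 -0.01   0.08 ]
pipe_b [0.4532 0.0045 0.08  ]
bear [0.3663 0.08   0.016 ]
jar [ 0.3735 -0.0768  0.06  ]
hamhead [0.6851 0.4629 0.02  ]
hamend [0.4428 0.4794 0.02  ]
matTL [0.4275 0.4241 0.004 ]
matTR [0.4388 0.2059 0.004 ]
matBR [0.3251 0.2015 0.004 ]
matBL [0.3111 0.4177 0.004 ]
oil [0.7649 0.1007 0.01  ]
can [ 0.7804 -0.1076  0.11  ]
tub [ 0.3748 -0.322   0.045 ]
scr [ 0.5729 -0.4586  0.01  ]
```

View pics/z1.png

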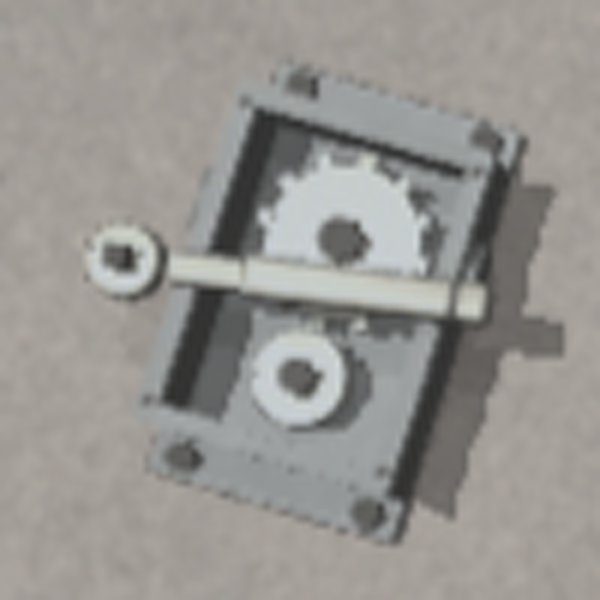

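View pics/z2.png

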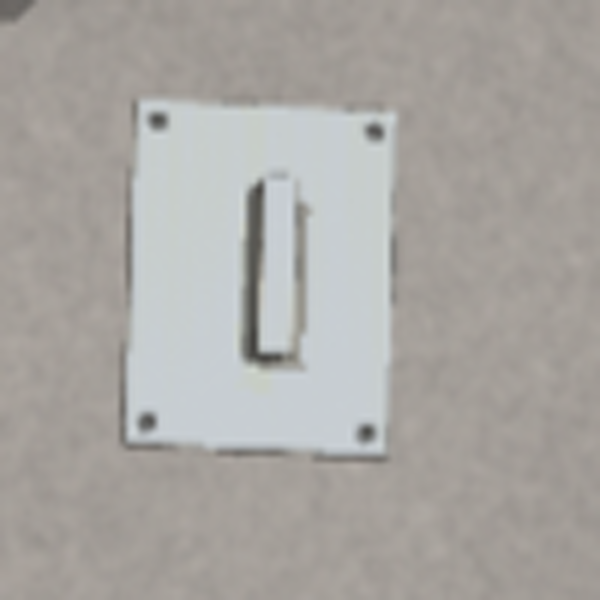

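Run:
```python
from h import *
f=lambda x,y,ox:(ox+(x+.5)/6-.5,150+(y+.5)/6-.5)
C=np.array([onz("top",f(*p,170),.06) for p in [(248,98),(497,168),(393,493),(150,402)]])
print("rim",C,C.mean(0)); 
for i in range(4): print(np.linalg.norm(C[i]-C[(i+1)%4]))
d=C[0]+C[1]-C[2]-C[3];print("yaw",np.arctan2(d[1],d[0]))
h=onz("top",f(120,256,170),.092);g=onz("top",f(488,302,170),.078);print("ratchet head",h,"end",g,np.linalg.norm(h-g),np.arctan2(*(h-g)[1::-1]))
C=np.array([onz("top",f(*p,370),.008) for p in [(137,100),(396,113),(385,457),(125,444)]])
print("cov",C,C.mean(0)); d=C[0]+C[1]-C[2]-C[3];print("yaw",np.arctan2(d[1],d[0]))
for i in range(4): print(np.linalg.norm(C[i]-C[(i+1)%4]))
T=np.array([onz("top",f(*p,370),.048) for p in [(278,180),(275,350)]]);print("ribtop",T,T.mean(0))
for p in [(0.37,.31)]: 
  for z in (.2,.1,.05): print(bot.solve_ik([.37,.31,z],down(0)))
```

```text
rim [[0.7065 0.2839 0.06  ]
 [0.6716 0.1722 0.06  ]
 [0.5275 0.22   0.06  ]
 [0.5707 0.3279 0.06  ]] [0.6191 0.251  0.06  ]
0.1169641433493795
0.15178736178046795
0.11624282740455368
0.1427743589554514
yaw -0.31661906309681365
ratchet head [0.6319 0.3328 0.092 ] end [0.6092 0.1744 0.078 ] 0.16060161075244828 1.428703028567614
cov [[ 0.7018 -0.2112  0.008 ]
 [ 0.6924 -0.3303  0.008 ]
 [ 0.5334 -0.3172  0.008 ]
 [ 0.5423 -0.1991  0.008 ]] [ 0.6175 -0.2645  0.008 ]
yaw -0.0793153555833987
0.11945234213366934
0.15958255026357449
0.11842613923822777
0.15997399006016821
ribtop [[ 0.6562 -0.2663  0.048 ]
 [ 0.5798 -0.2613  0.048 ]] [ 0.618  -0.2638  0.048 ]
[ 0.5443  0.2278 -0.4125  0.9305  0.      2.1151]
[ 0.5443  0.3418 -0.5483  0.6808  0.      2.1151]
[ 0.5443  0.416  -0.5989  0.5559  0.      2.1151]
```

Run:
```python
from h import *
q=bot.read_joint_positions()
for y in (-.142,-.142+np.pi): print(bot.solve_ik([.62,.19,.28],down(y)))
bot.move_pose([.62,.18,.28],down(-.142))
pose,im=snap("wrist","w1")
print(pose,bot.read_clock())
for t in ["casing","ratchet","ratchet_center","casing_rim"]:
    print(t,[(np.round(x["bbox"],1).tolist(),round(x["confidence"],2)) for x in bot.search_frame("wrist",t)[:2]])
```

```text
[0.1836 0.4938 0.1868 1.2638 0.     1.8964]
[ 0.1836  0.4938  0.1868  1.2638  0.     -1.2452]
(array([0.6202, 0.179 , 0.28  ]), array([-0.7052,  0.7054, -0.0506,  0.0507])) 4.4667
casing [([237.7, 53.7, 159.2, 119.4], 0.93), ([298.5, 25.6, 32.3, 158.4], 0.23)]
ratchet [([297.8, 28.1, 32.5, 154.3], 0.75)]
ratchet_center [([298.9, 26.7, 30.3, 153.9], 0.79)]
casing_rim [([237.4, 53.2, 159.2, 121.8], 0.85)]
```

View pics/w1.png

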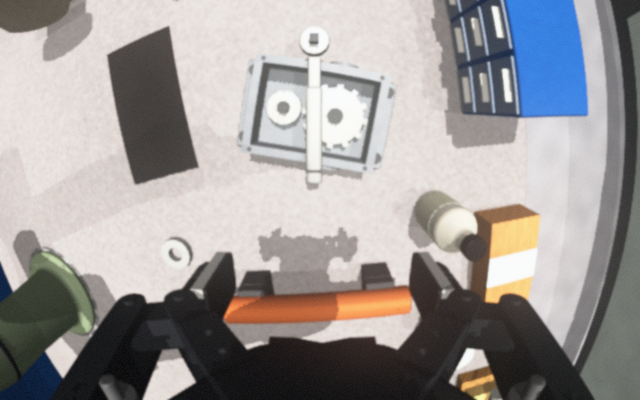

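Run:
```python
from h import *
im=cv2.imread("pics/w1.png")
cv2.imwrite("pics/z3.png",cv2.resize(im[20:190,230:402],None,fx=3.5,fy=3.5,interpolation=cv2.INTER_CUBIC))
```

```text
(no output)
```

View pics/z3.png

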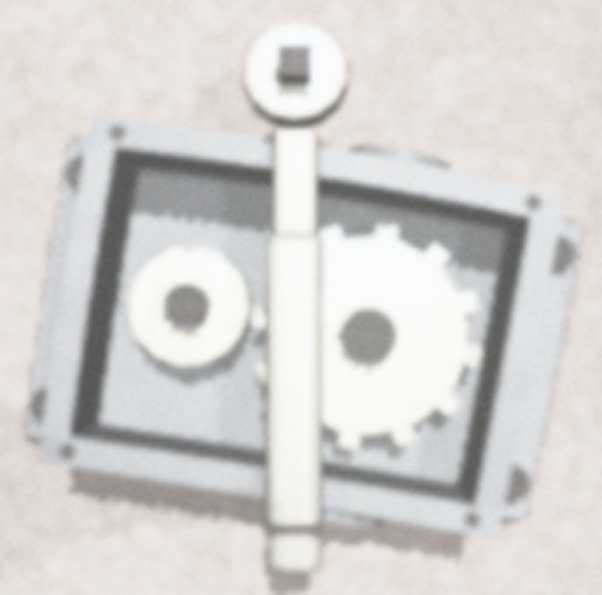

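```bash
cat > meas1.py <<'E'
from h import *
from scipy.optimize import least_squares
def fitrect(pts,L,W,yaw0):
    """pts Nx2 world; order matches template corners order; returns cx,cy,yaw"""
    tmpl=np.array([(-L/2,W/2),(L/2,W/2),(L/2,-W/2),(-L/2,-W/2)])
    def res(p):
        c,s=np.cos(p[2]),np.sin(p[2]);return (tmpl@np.array([[c,s],[-s,c]])+p[:2]-pts).ravel()
    r=least_squares(res,[*pts.mean(0),yaw0]);return r.x,res(r.x).reshape(-1,2)
if __name__=="__main__":
    pose=(np.array([0.6202, 0.179 , 0.28  ]), np.array([-0.7052,  0.7054, -0.0506,  0.0507]))
    f=lambda x,y:(230+(x+.5)/3.5-.5,20+(y+.5)/3.5-.5)
    for L,W,P in [(.14,.1,[(118,152),(528,215),(475,498),(75,433)]),(.16,.12,[(98,122),(555,195),(493,533),(50,463)])]:
        C=np.array([onz("wrist",f(*p),.06,pose)[:2] for p in P]);print(fitrect(C,L,W,-.3))
    h=onz("wrist",f(293,62),.092,pose);print("stub top",h)
    e=[onz("wrist",f(*p),.08,pose) for p in [(271,530),(318,530),(270,238),(321,238)]];print(e)
    print(onz("wrist",f(295,567),.077,pose))
    g=(e[0]+e[1])/2;k=(e[2]+e[3])/2;print(g,k,np.arctan2(*(k-g)[1::-1]),np.arctan2(*(h-g)[1::-1]))
E
python3 meas1.py
```

```text
(array([ 0.622 ,  0.2546, -0.3077]), array([[-0.0007,  0.0021],
       [ 0.0012,  0.0005],
       [ 0.0009, -0.0015],
       [-0.0014, -0.0012]]))
(array([ 0.6218,  0.2537, -0.3056]), array([[-0.0024,  0.0018],
       [ 0.0034,  0.0003],
       [ 0.0025, -0.002 ],
       [-0.0035, -0.0002]]))
stub top [0.6326 0.3342 0.092 ]
[array([0.604 , 0.1894, 0.08  ]), array([0.6189, 0.1873, 0.08  ]), array([0.6175, 0.2816, 0.08  ]), array([0.6331, 0.2792, 0.08  ])]
[0.6096 0.1756 0.077 ]
[0.6114 0.1884 0.08  ] [0.6253 0.2804 0.08  ] 1.4212652842488627 1.4270100412572908
```

Run:
```python
from h import *
c=[.6217,.2582]; y=1.424-np.pi/2
bot.set_gripper(0.55,grasp_force=70)
bot.move_pose([*c,.14],down(y))
print(bot.move_linear([*c,.064],speed=.08,until_force=8))
print(bot.read_position(),bot.read_ft_force())
bot.set_gripper(0.0,grasp_force=70)
print(bot.read_gripper_width(),bot.read_position(),bot.read_ft_force())
bot.move_linear([*c,.17],speed=.1)
print(bot.read_gripper_width(),bot.read_ft_force(),bot.read_clock())
snap("wrist","w2");snap("side","s2")
```

```text
False
[0.6222 0.2584 0.0646] [-0.9433 -0.4605 -0.1107]
0.18979765150467123 [0.6222 0.2583 0.0649] [-0.1777 -0.9929  4.6968]
0.18758580298898708 [-0.7121 -0.0429 -3.2985] 8.5
```

View pics/w2.png

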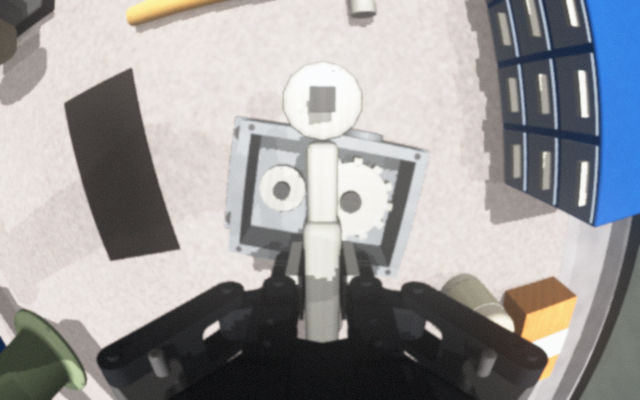

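View pics/s2.png

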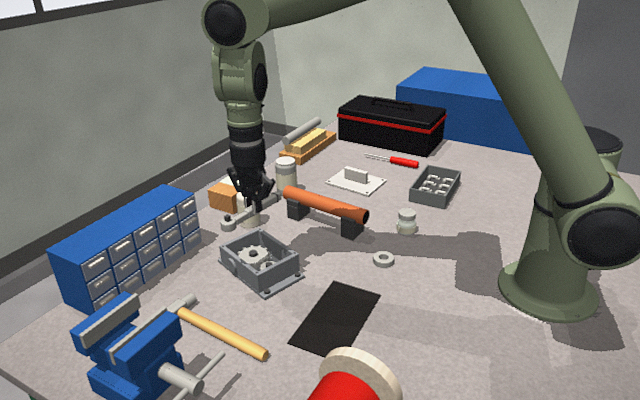

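Run:
```python
from h import *
p=[.376,.308]
bot.move_pose([*p,.13],down(.05))
bot.move_linear([*p,.04],speed=.12)
f0=bot.read_ft_force()
print(bot.move_linear([*p,.0075],speed=.04,until_force=4))
print(bot.read_position(),bot.read_ft_force(),f0)
bot.set_gripper(0.5)
print(bot.read_position(),bot.read_ft_force())
bot.move_linear([*p,.12],speed=.15)
bot.wait(.2)
snap("side","s3");snap("top","t3");print(bot.read_clock())
for c in ("side","top"):
    print([(np.round(x["bbox"],1).tolist(),round(x["confidence"],2)) for x in bot.search_frame(c,"ratchet")[:2]])
```

```text
True
[0.3755 0.3077 0.0089] [-1.0177 -0.8099  5.019 ] [ 0.2071 -0.4075 -2.0146]
[0.3745 0.3071 0.0081] [0.308  0.432  0.3104]
12.8
[([313.7, 282.4, 46.4, 63.5], 0.7)]
[([196.0, 283.3, 42.9, 12.1], 0.75)]
```

View pics/s3.png

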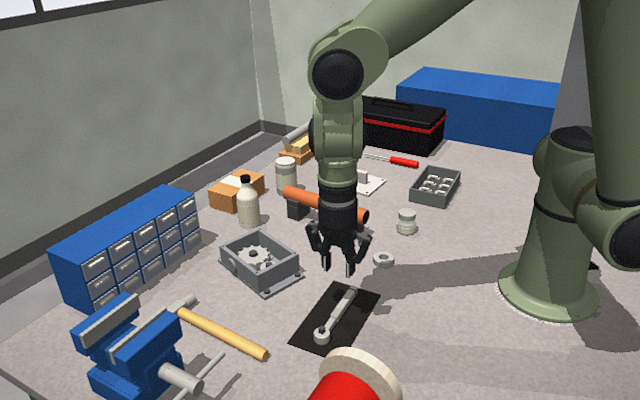

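Run:
```python
from h import *
q=bot.read_joint_positions()
for y in (1.49,1.49-np.pi): print(bot.solve_ik([.62,-.264,.2],down(y)),bot.solve_ik([.62,.254,.2],down(y-.228)))
bot.move_linear([.42,.26,.28],speed=.3)
y=1.49-np.pi
bot.move_pose([.54,-.264,.28],down(y))
pose,im=snap("wrist","w4");print(pose,bot.read_clock())
for t in ["cover","cover_handle"]:
    print(t,[(np.round(x["bbox"],1).tolist(),round(x["confidence"],2)) for x in bot.search_frame("wrist",t)[:2]])
```

```text
[-0.512   0.579   0.1263  1.118   0.     -0.4312] [0.2788 0.5715 0.1132 1.1126 0.     0.5875]
[-0.512   0.579   0.1263  1.118   0.      2.7104] [ 0.2788  0.5715  0.1132  1.1126  0.     -2.554 ]
(array([ 0.5403, -0.2628,  0.2801]), array([ 0.48  , -0.4798,  0.5194, -0.5193])) 15.6167
cover [([272.8, 51.3, 89.6, 116.2], 0.61)]
cover_handle [([275.2, 48.6, 91.6, 118.8], 0.62)]
```

View pics/w4.png

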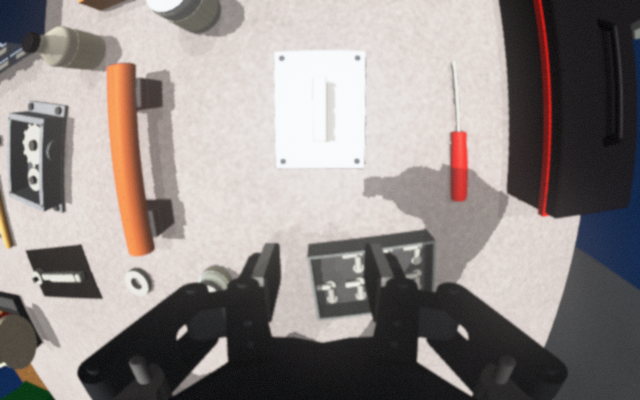

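Run:
```python
from h import *
im=cv2.imread("pics/w4.png")
cv2.imwrite("pics/z4.png",cv2.resize(im[40:180,260:380],None,fx=4,fy=4,interpolation=cv2.INTER_CUBIC))
```

```text
(no output)
```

View pics/z4.png

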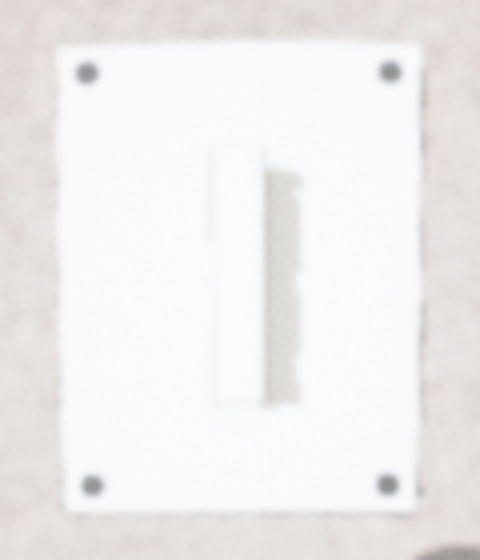

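Run:
```python
from meas1 import *
pose=(np.array([ 0.5403, -0.2628,  0.2801]), np.array([ 0.48  , -0.4798,  0.5194, -0.5193]))
f=lambda x,y:(260+(x+.5)/4-.5,40+(y+.5)/4-.5)
C=np.array([onz("wrist",f(*p),.008,pose)[:2] for p in [(66,512),(56,45),(421,45),(415,512)]]);print(fitrect(C,.16,.12,-.08))
H=np.array([onz("wrist",f(*p),.008,pose)[:2] for p in [(92,486),(87,73),(390,72),(387,486)]]);print(H.mean(0),np.arctan2(*(H[1]+H[2]-H[0]-H[3])[::-1]))
T=np.array([onz("wrist",f(*p),.048,pose)[:2] for p in [(214,402),(211,149),(264,149),(265,403)]]);print(T,T.mean(0),np.arctan2(*(T[1]+T[2]-T[0]-T[3])[::-1]))
```

```text
(array([ 0.6189, -0.2653, -0.0767]), array([[-0.0004,  0.0007],
       [-0.    , -0.0005],
       [ 0.0006,  0.0002],
       [-0.0002, -0.0003]]))
[ 0.6183 -0.2652] -0.07667786947816696
[[ 0.5803 -0.255 ]
 [ 0.657  -0.2603]
 [ 0.6557 -0.276 ]
 [ 0.5788 -0.2703]] [ 0.618  -0.2654] -0.07132947685148568
```

Run:
```python
from h import *
c=[.6183,-.265]; y=-.077+np.pi/2
bot.set_gripper(0.6,grasp_force=100)
bot.move_pose([*c,.15],down(y))
bot.wait(.2);f0=bot.read_ft_force()
print(bot.move_linear([*c,.0145],speed=.07,until_force=8))
print(bot.read_position(),bot.read_ft_force())
bot.set_gripper(0.0,grasp_force=100)
print(bot.read_gripper_width(),bot.read_position(),bot.read_ft_force())
bot.move_linear([*c,.05],speed=.05)
bot.wait(.2)
print(bot.read_gripper_width(),bot.read_ft_force()-f0,bot.read_moment(),bot.read_clock(),bot.read_position())
snap("wrist","w5");snap("side","s5")
```

```text
False
[ 0.6186 -0.2652  0.0149] [ 0.1768 -0.515   0.1934]
0.17523603905144478 [ 0.6185 -0.2652  0.0149] [-0.3901 -0.3264  2.1801]
0.17327114146696032 [-0.9179 -0.028  -3.3721] [-0.015  -0.0484  0.0071] 22.325 [ 0.618  -0.2648  0.0495]
```

View pics/w5.png

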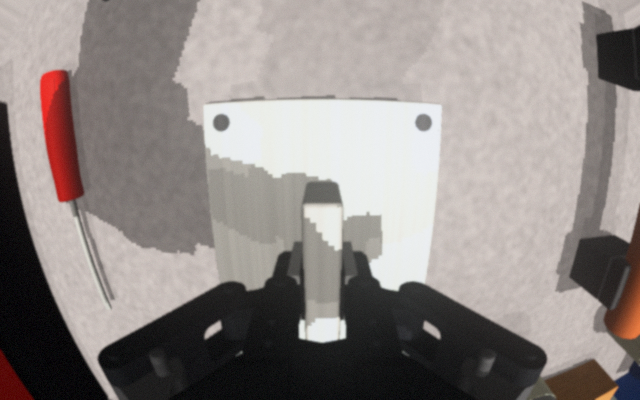

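View pics/s5.png

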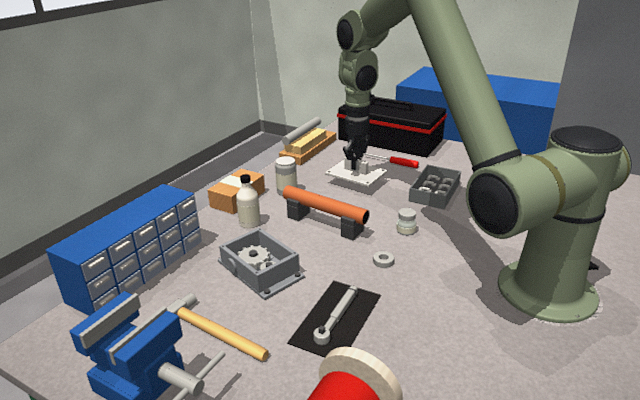

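Run:
```python
from h import *
pose=(bot.read_position(),bot.read_tool_rot());print(pose)
z=.0435
for u in [(221,122),(424,122)]: print(onz("wrist",u,pose[0][2]-.0149+.008,pose))
for u in [(205,103),(440,104)]: print(onz("wrist",u,pose[0][2]-.0149+.008,pose))
M=q2R(pose[1])@np.array([[0,1,0]]).T; print(M.T)
```

```text
(array([ 0.6181, -0.2649,  0.0497]), array([ 0.5191, -0.5187, -0.4803,  0.4805]))
[ 0.5443 -0.3091  0.0428]
[ 0.552  -0.2091  0.0428]
[ 0.5336 -0.3166  0.0428]
[ 0.543  -0.2     0.0428]
[[-0.0005  0.0003 -1.    ]]
```

```bash
python3 - <<'E'
from h import *
c=[.6183,-.265]; d=[.6215,.2537]; y=-.077+np.pi/2; y2=-.307+np.pi/2
bot.move_linear([*c,.195],speed=.1)
bot.move_linear([*d,.195],speed=.13,rotation=down(y2))
bot.move_linear([*d,.115],speed=.07)
bot.wait(.3)
print(bot.read_gripper_width(),bot.read_position(),bot.read_tool_rot(),bot.read_ft_force(),bot.read_clock())
snap("wrist","w6");snap("side","s6");snap("top","t6")
E
python3 - <<'E'
import cv2
a=cv2.imread("pics/s6.png");cv2.imwrite("pics/z6.png",cv2.resize(a[170:310,190:330],None,fx=4,fy=4,interpolation=cv2.INTER_CUBIC))
a=cv2.imread("pics/t6.png");cv2.imwrite("pics/z7.png",cv2.resize(a[140:260,160:280],None,fx=5,fy=5,interpolation=cv2.INTER_CUBIC))
E
```

```text
0.17325516522149348 [0.6216 0.2537 0.1153] [-0.5705  0.5706  0.4178 -0.4175] [ 0.164   0.3348 -3.1772] 29.7583
```

View pics/z6.png

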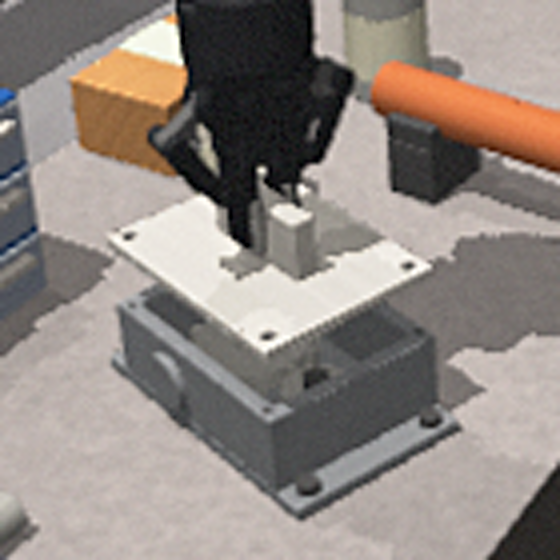

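View pics/w6.png

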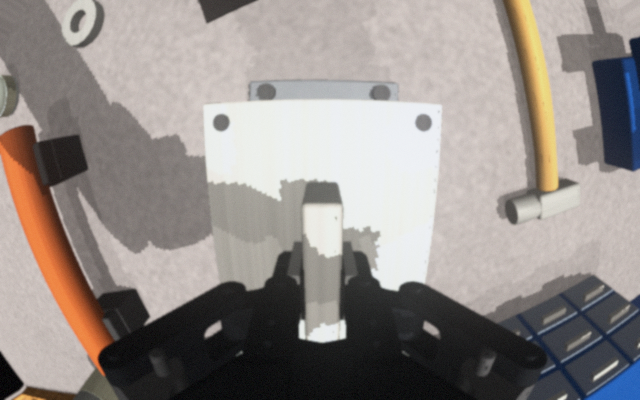

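View pics/z7.png

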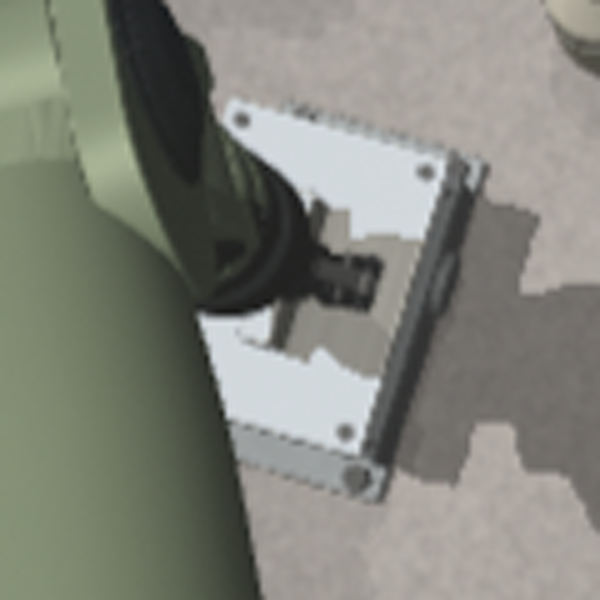

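Run:
```python
from h import *
pose=(np.array([0.6216,0.2537,0.1153]),np.array([-0.5705,0.5706,0.4178,-0.4175]))
A=onz("wrist",(249,82),.01,pose);B=onz("wrist",(398,83),.01,pose);m=(A+B)/2
print("foot",A,B,np.linalg.norm(A-B),"yaw",np.arctan2(*(B-A)[1::-1])+0, "ctr",m[:2]+.1*np.array([np.cos(-.307),np.sin(-.307)]))
f=lambda x,y:(190+(x+.5)/4-.5,170+(y+.5)/4-.5)
c=lambda x,y:np.array([.6215,.2537])+np.array([[np.cos(-.307),-np.sin(-.307)],[np.sin(-.307),np.cos(-.307)]])@[x,y]
# side: observed corners vs predicted
zu=.1153-.0149
for n,xy in [("--",(-.08,-.06)),("-+",(-.08,.06)),("++",(.08,.06)),("+-",(.08,-.06))]:
    for z in (.06,zu+.008):
        p=proj("side",[*c(*xy),z]);print(n,z,p,(p-[190,170]+.5)*4-.5)
for n,uv,z in [("rim near corner",(274,425),.06),("rim right",(437,343),.06),("rim left",(120,305),.06),("cov near",(267,352),zu+.008),("cov right",(432,266),zu+.008),("cov left",(109,237),zu+.008)]: print(n,onz("side",f(*uv),z))
for n,xy in [("-+",(-.08,.06)),("++",(.08,.06)),("--",(-.08,-.06)),("+-",(.08,-.06))]: print(n,c(*xy))
```

```text
foot [0.5086 0.2284 0.01  ] [0.5452 0.3417 0.01  ] 0.11904675980937515 yaw 1.2587887980569217 ctr [0.6222 0.2548]
-- 0.06 [298.4929 253.0732] [435.4715 333.7928]
-- 0.1084 [297.6779 236.0511] [432.2117 265.7045]
-+ 0.06 [257.313  275.1391] [270.752  422.0563]
-+ 0.1084 [255.545  257.5092] [263.6798 351.5368]
++ 0.06 [218.2823 245.2203] [114.6291 302.3812]
++ 0.1084 [215.8878 228.5219] [105.0512 235.5875]
+- 0.06 [258.2676 226.5522] [274.5706 227.7087]
+- 0.1084 [256.7602 210.4244] [268.5409 163.1975]
rim near corner [0.5602 0.3363 0.06  ]
rim right [0.5214 0.228  0.06  ]
rim left [0.7112 0.2873 0.06  ]
cov near [0.5615 0.3345 0.1084]
cov right [0.5271 0.221  0.1084]
cov left [0.7128 0.2868 0.1084]
-+ [0.5634 0.3351]
++ [0.7159 0.2867]
-- [0.5271 0.2207]
+- [0.6796 0.1723]
```

Run:
```python
from h import *
d=[.622,.2543]; y2=-.309+np.pi/2
print(bot.move_linear([*d,.0865],speed=.03,rotation=down(y2),until_force=5))
bot.wait(.5)
print(bot.read_gripper_width(),bot.read_position(),bot.read_tool_rot(),bot.read_ft_force(),bot.read_clock())
snap("wrist","w8");snap("side","s8")
a=cv2.imread("pics/s8.png");cv2.imwrite("pics/z8.png",cv2.resize(a[170:310,190:330],None,fx=4,fy=4,interpolation=cv2.INTER_CUBIC))
print([(np.round(x["bbox"],1).tolist(),round(x["confidence"],2)) for x in bot.search_frame("side","ratchet")[:2]])
```

```text
False
0.169733870868483 [0.622  0.2543 0.0865] [-0.571   0.571   0.4171 -0.4171] [-0.0961 -0.625  -2.9805] 31.5083
[([313.4, 282.4, 45.2, 63.1], 0.92)]
```

View pics/z8.png

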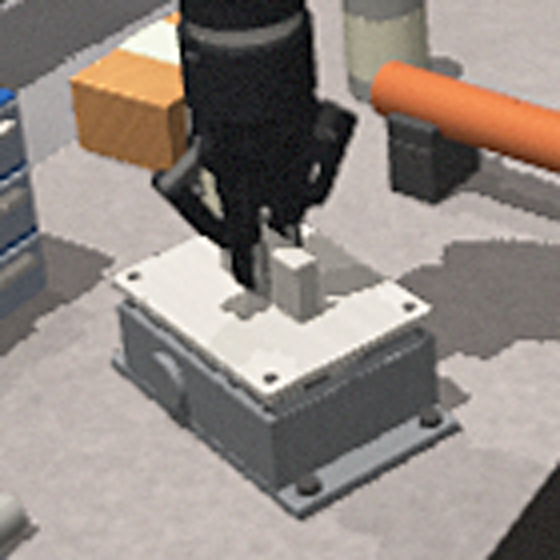

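View pics/s8.png

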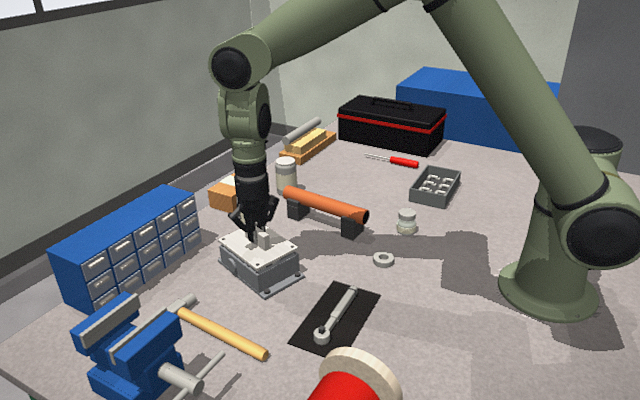

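Run:
```python
from h import *
print(bot.read_gripper_width(),bot.read_position(),bot.read_ft_force(),bot.read_joint_vel())
bot.close_job()
```

```text
0.16945054662362502 [0.622  0.2543 0.0865] [-0.1189 -0.8435 -2.1784] [ 0.0023 -0.0006  0.0006  0.0016  0.0005 -0.0008]
the job is handed in; nothing more can be done
```

I laid the ratchet on the mat and let it go. I then carried the cover by its rib over the pipe at about 180 mm underside height. It finished held over the casing, and I handed the job in at about 32 s with no verdict reported.

**Final position:** The TCP was at [0.622, 0.2543, 0.0865]. By calculation, the underside is about 11–12 mm above the rim, with the cover level and its sides at about −0.309 rad. The casing measured −0.307 to −0.312 rad.

**Checks that agreed:**
- **Gap:** the last side picture shows a clear gap all round.
- **Contact:** the wrist force showed only about the cover's weight, so there was no sign of contact.
- **Ratchet:** it was lying on the mat in the last side picture.
- **Other things on the bench:** in that picture, those in view showed no sign of having been moved.

**Checks that disagreed or drifted:**
- **Casing centre:** the top camera put it about 4 mm from the wrist camera. I used the wrist value, which a second wrist look at the casing's foot confirmed to within about 1 mm. The allowance is 10 mm.
- **Side-camera corner:** one rim corner read about 9 mm off, and I put that down to a badly picked pixel and did not re-measure it.
- **Gripper and force readings:** the gripper reading fell slightly between the last stops, from 0.173 to 0.169 (about 0.3 mm). The vertical force also changed, from −3.0 to −2.2 N. I took both as noise.

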